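# Clamp a wax block in the ratchet vise

### The job

Stand the square block of carving wax in the bench ratchet vise, between the sliding jaw and the sprung back stop, and let go of it. Then push the jaw gently along its slot, past the clicking pawls, until it bears on the block and the block is squeezed firmly (a push of about 16 to 20 N) against the sprung stop, and back away so that the pawls keep it gripped. The wax is soft: never press it harder than about 22 N, and leave the other things on the table where they are.

Things in the scene. Friction and masses are not known exactly. Their poses are not given: they have to be found in the camera images.
- vise: Ratchet vise, bolted down: an aluminium plate with a slot along it. Origin on the table under the slot; x along the slot in the direction the jaw is pushed, y across, z up. Plate x -150 to 180 mm, y +-52 mm; its top (bed), on which block and jaw stand, is 10 mm up. Side rails 45.6 mm apart inside, 8 mm thick, tops 22 mm above the table (24 mm where x < 16 mm: lips there hold the jaw down).
- bed_spot (a point): Fixed point on the vise's bed, 10 mm above the table, at the vise's x = 38 mm, y = 0; axes as the vise's. A block centred over it is clear of jaw and stop, by 7 mm or more, in every case.
- pawl_mid (a point): Fixed point of the vise between the tips of its two steel pawls (one on each side), at x = 0, 14 mm above the table. They let the toothed jaw pass towards +x with clicks (up to about 5 N) and block its return. A click comes every 3.5 mm, so on release the jaw springs back by up to about 4 mm.
- stop_zone (a point): Fixed point of the vise at x = 87.5 mm, 40 mm above the table: the middle of the range of the back stop. The stop's flat steel pad (40 mm wide, top 60 mm above the table) faces -x and gives by a spring of 1700 N/m, 20 mm travel. The stop is screwed to another depth each time: its untouched face lies up to 22.5 mm before or behind this point and is not measured; it has to be felt.
- jaw_lug (a point): Steel sliding jaw (about 300 g), loose in the slot: toothed foot, jaw plate in front, push lug at its rear (both 33 mm wide, tops 62 mm above the table; lug 10 mm thick). The point is on the lug's rear (-x) face, mid-width, 40 mm above the table; axes as the vise's. The jaw's front face is 100 mm ahead (+x), at first 15 to 45 mm short of the pawl tips. It slides with 1 to 3 N of friction.
- block_center (a point): The block of dark carving wax: 40 x 40 mm square, 52 mm tall, about 90 g, standing on the table with its z up. The point is its centre, 26 mm above its base; x and y are square to its sides. Any of its four sides may face the jaw. It stands left or right of the vise, the tube on the other side.
- tube_center (a point): A round tube of the same dark wax, 42 mm across and 50 mm tall, with an 18 mm bore, standing upright: not wanted, leave it. The point is its centre.
- jar: A glass jar with a lid, 52 mm across, 70 mm tall; origin under its centre. Leave it.
- cup: A white cup, 66 mm across, 60 mm tall; origin under its centre. Leave it.
- brush: A brush lying flat on the table nearer the robot; x along it. Leave it.
- tray: An open grey tray, 90 x 120 mm, 30 mm tall; origin under its centre. Leave it.
- station_a: A black heater box 90 x 130 mm, 86 mm tall with the coil on top; origin under its centre. Leave it.
- station_b: Another such black heater box, at the back. Leave it.

How it is judged:
By the outcome, as a careful person would: the job done as asked, in the order asked, and still so for the second after the job is handed in, with the robot touching nothing.
It also fails if it takes over 56 s, if anything falls off the work surface, if the arm or the gripper's body presses on something with over 40 N, if the wrist force passes 120 N, or if a joint passes its speed limit or range.

### The arm

A 6-joint arm with a two-finger parallel gripper is mounted at the origin on the work surface. World frame = base frame: x ahead of the robot, y to its left, z up, the work surface at z = 0. Lengths are in m, angles in rad, forces in N, time in s.
With the tool pointing down it reaches from about 0.3 to 0.775 m from the base axis. Payload 14.6 kg.
Tool frame: the origin (TCP) lies midway between the tips of the shut fingers; the grasp point (between the pads) lies 19 mm behind it (ctrl.pinch_z is the distance from the TCP to the grasp point, in m); z points along the fingers, y is the line along which they close (so a half turn about z gives the same grasp; the last joint's range is limited). The gripper opens to 94 mm and grips with 3 to 60 N. Pads are 16 mm wide; open, the fingers measure 119 mm over their backs; the gripper's body (75 mm by 177 mm) begins 78 mm behind the grasp point.
Start: joints at [1.261, 0.3, 1.521, -0, 1.321, -0.067], TCP at [0.132, 0.534, 0.185] pointing down, gripper open.
Joint ranges: [-3.03, 3.03], [-0.79, 2.21], [0.23, 2.52], [-1.04, 4.18], [0, 3.07], [-2.55, 2.55]. Speed limits (rad/s): [2.22, 2.22, 2.57, 3.14, 3.14, 3.14].

### API

Orientations are given as [roll, pitch, yaw] about the fixed x, y, z axes, in that order (R = Rz(yaw) Ry(pitch) Rx(roll)).
In Python, from station import ctrl gives the robot as it stands.
- The arm moves only by the tool jog_arm, never from a script. Its argument "motion" is a list of rows, each a list of 7 numbers: the shift along the tool's x, y, z in m, then the turn, a rotation vector about the tool's x, y, z in rad, then the opening, from -1 (shut) to 1 (fully open). In form: [[tx, ty, tz, rx, ry, rz, gripper], ...]. A call has 1 to 5 rows; each row shifts and turns the commanded pose from where the row before left it, along the tool's axes as they then stand; what a row does not reach is not made up. A row lasts 1/10 s, in which the tool goes at most 50 mm and 8.59 degrees, less where a joint would pass 70% of its speed; a pose out of reach is approached as far as the arm can. A call is refused whole if a number of a shift passes 0.05 or a number of a turn 0.15, either way. A call with a gripper value outside its range is refused whole. The fingers move at their own pace and stop on an object; "squeeze" is the grip in N (left out, the last holds). Time passes only in rows, so rows that do not move let the fingers close. It gives the time, the measured TCP pose, the force, the opening and the grip force at its end, in the units of the state.
- ctrl.get_obs(): the state, without advancing time (a new reading comes with each control period).
- ctrl.camera(name): name is "scene" or "top" or "wrist"; returns the picture (400x640x3 uint8, red, green, blue); there is no depth.
- ctrl.camera_model(name): a dict with "intrinsics" (3x3 intrinsics, pixels), "rvec" (rotation vector, rad) and "tvec" (3), from world to camera coordinates, as OpenCV has them. Camera axes: x right, y down, z forward; pixel columns grow to the right and rows downward; lengths in m; the calibration is good to about 2 mm. A picture is of the moment at which its call begins: read the wrist's pose just before it. camera_model takes no time and is no camera call; for the wrist camera it gives the pose at the moment of the call.
- ctrl.hand_in(): hands the job in; it is judged then, once.
The state is a dict: "time_s": time; "qpos": joint angles; "joint_vel": joint speeds; "tau": joint torques, N m; "ee_pos": TCP position; "eef_rot": TCP orientation; "force": force on the tool from outside, world axes, zero at the start; "moment": the same for the moment, N m; "grip_width": finger opening in m; "grip_force": force on a finger pad.
Only numpy, scipy, OpenCV 4.12 (cv2) and the standard library are available. Lean on these libraries where they do the work, as an engineer would, in place of code of your own. Each camera call takes 0.05 s, during which the arm holds its last target. There are 200 camera calls.

## Working session

There is one attempt and no reset: what is moved stays moved. The work goes in short steps, Python scripts to look and compute and a tool call to move; the robot and the scene stay as the last step left them, time stands still between calls to the robot, and variables do not carry over. Pictures are saved under pics/ and viewed, at most 10 in all, crops included, and the job is handed in when it is done.

Besides the shell and the picture viewer there is one more tool, called after "Request:" as name(argument=value, ...), one argument or row to a line, values as JSON. jog_arm: Moves the arm, as the interface text tells. Its arguments: {"type":"object","properties":{"motion":{"type":"array"},"squeeze":{"type":"number"}},"required":["motion"]}

```bash
mkdir -p pics; cat > h.py <<'E'
import numpy as np, cv2
from station import ctrl
def snap(n,f):
    m=ctrl.camera_model(n); im=ctrl.camera(n); cv2.imwrite('pics/'+f,im[:,:,::-1]); return im,m
def ray(m,uv,z):
    R=cv2.Rodrigues(np.array(m['rvec'],float))[0];t=np.array(m['tvec'],float).ravel();K=np.array(m['intrinsics'])
    c=-R.T@t;d=R.T@np.linalg.inv(K)@np.array([*uv,1.]);return c+d*(z-c[2])/d[2]
def proj(m,P):
    return cv2.projectPoints(np.array(P,float).reshape(-1,1,3),np.array(m['rvec'],float),np.array(m['tvec'],float),np.array(m['intrinsics'],float),None)[0].reshape(-1,2)
E
python3 - <<'E'
from h import *
print(ctrl.get_obs())
snap('top','top1.png');snap('scene','scene1.png')
m=ctrl.camera_model('top');print(m)
E
```

```text
{'time_s': 0.0, 'qpos': array([ 1.26139441e+00,  3.00437785e-01,  1.52159253e+00, -1.02585573e-05,
        1.32066979e+00, -6.66107637e-02]), 'joint_vel': array([ 0.00203945, -0.00035084, -0.00118276,  0.00010388, -0.00043132,
       -0.00013497]), 'tau': array([ 4.06135705e-04, -5.31802511e+01, -3.52748930e+01,  7.08709401e-02,
        2.43473472e-02, -9.91144498e-05]), 'ee_pos': array([0.13215251, 0.53359717, 0.18479977]), 'eef_rot': array([-3.14048700e+00, -6.37987086e-05,  2.89880401e+00]), 'force': array([ 0.49222417, -0.06422689, -0.75952362]), 'moment': array([ 0.03053406,  0.01807385, -0.01500381]), 'grip_force': 0.0, 'grip_width': 0.0938728041976018}
{'intrinsics': array([[437.98615185,   0.        , 325.38970337],
       [  0.        , 437.98615185, 194.54836496],
       [  0.        ,   0.        ,   1.        ]]), 'rvec': array([ 2.18809862, -2.1906159 ,  0.08725241]), 'tvec': array([-0.01159271,  0.58194416,  1.47518157])}
```

View pics/top1.png

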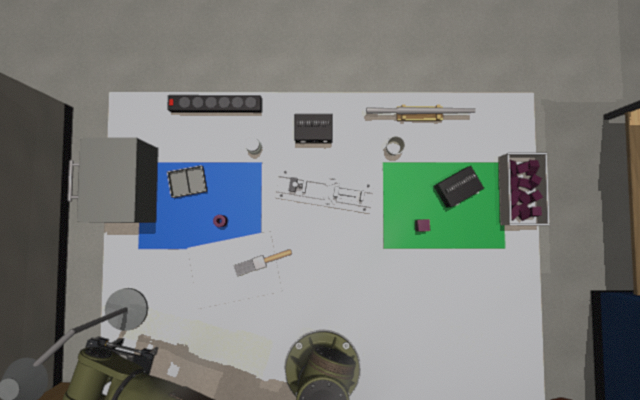

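View pics/scene1.png

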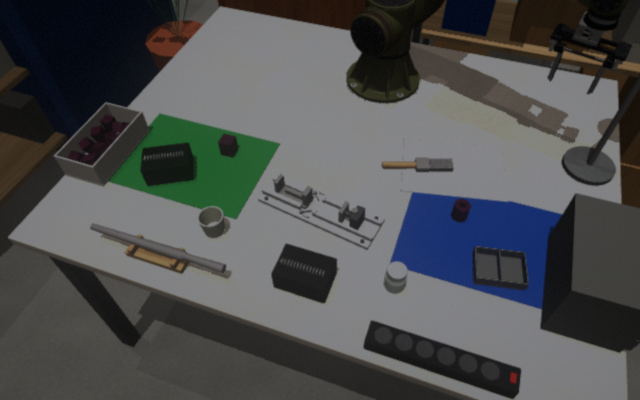

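The top view shows the block at about (422,226) on the green mat, the tube at (220,221) on the blue one, and the vise spanning (275–373, 170–213). I'll zoom in on the vise and block.

```bash
python3 - <<'E'
from h import *
a=cv2.imread('pics/top1.png');s=cv2.imread('pics/scene1.png')
A=cv2.resize(a[160:220,270:380],None,fx=7,fy=7,interpolation=cv2.INTER_CUBIC)
B=cv2.resize(s[170:250,250:390],(770,440),interpolation=cv2.INTER_CUBIC)
C=np.zeros((440,770,3),np.uint8)
cv2.imwrite('pics/zt.png',cv2.convertScaleAbs(A,alpha=1.2));
cv2.imwrite('pics/zs.png',cv2.convertScaleAbs(B,alpha=1.5))
m=ctrl.camera_model('top')
for uv in [(422,226),(220,221)]: print(ray(m,uv,.05))
for uv in [(278,170),(275,196),(373,186),(370,213)]: print(ray(m,uv,.01))
# block blob
hsv=cv2.cvtColor(a,cv2.COLOR_BGR2HSV)
c=a[210:242,405:440].astype(int);mask=(c[:,:,1]<c[:,:,2]+10).astype(np.uint8)
n,l,st,ce=cv2.connectedComponentsWithStats(mask);print(st,ce+[405,210])
E
```

```text
[ 0.47433312 -0.33432464  0.05      ]
[0.49190935 0.33879335 0.05      ]
[0.66775274 0.15104925 0.01      ]
[0.57784051 0.16078807 0.01      ]
[ 0.61210537 -0.17656541  0.01      ]
[ 0.51906557 -0.16540304  0.01      ]
[[  0   0  35  32 960]
 [ 11   9  14  13 160]] [[421.90729167 225.559375  ]
 [422.55625    225.14375   ]]
```

View pics/zt.png

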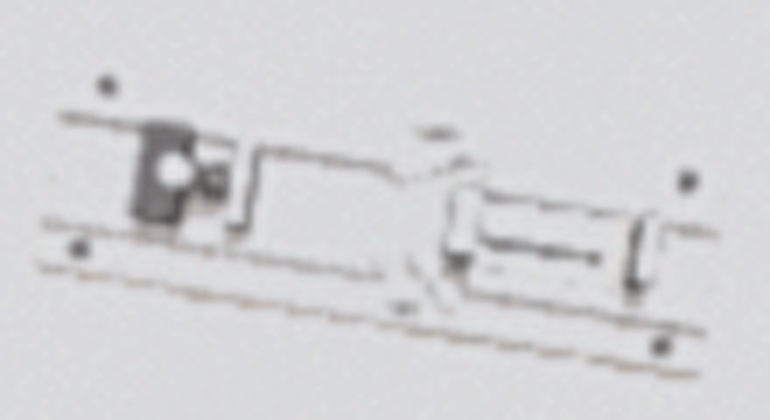

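View pics/zs.png

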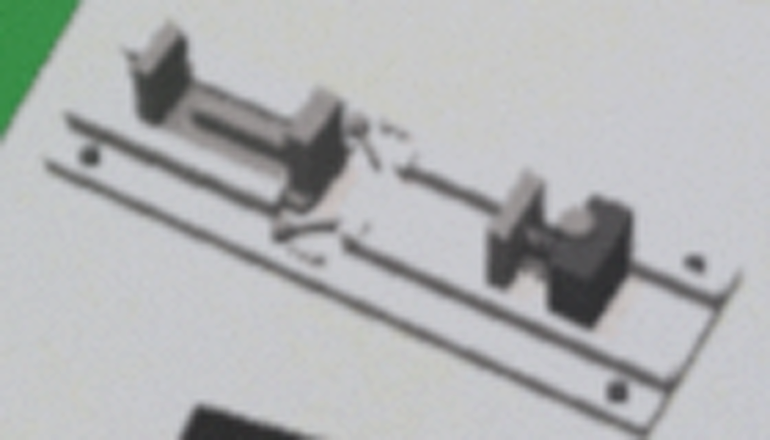

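The jaw and lug are at the right, with the lug at zoomed pixel (640,255). The stop housing is at the left (160,175), so the vise's +x points to world +y at about 80° yaw. The pawl tips are near (406,180–260). I'm swinging over the vise for a wrist view.

Request:
jog_arm(
  motion=[
    [-0.048,0,-0.01,0,0,0.086,1],
    [-0.048,0,-0.01,0,0,0.086,1],
    [-0.048,0,-0.01,0,0,0.086,1],
    [-0.048,0,-0.01,0,0,0.086,1],
    [-0.048,0,-0.01,0,0,0.086,1],
  ],
)

```text
time_s: 0.6
ee_pos: [0.3518, 0.4367, 0.2353]
eef_rot: [-3.141, -0.0, 2.465]
force: [-0.3, 0.3, 1.0]
grip_width: 0.094
grip_force: 0.0
```

Request:
jog_arm(
  motion=[
    [-0.048,0,-0.01,0,0,0.086,1],
    [-0.048,0,-0.01,0,0,0.086,1],
    [-0.048,0,-0.01,0,0,0.086,1],
    [-0.048,0,-0.01,0,0,0.086,1],
    [-0.048,0,-0.01,0,0,0.086,1],
  ],
)

```text
time_s: 1.1
ee_pos: [0.5094, 0.258, 0.2853]
eef_rot: [-3.141, -0.0, 2.035]
force: [0.8, 0.2, -0.2]
grip_width: 0.0938
grip_force: 0.0
```

Request:
jog_arm(
  motion=[
    [-0.048,0,-0.01,0,0,0.086,1],
    [-0.048,0,-0.01,0,0,0.086,1],
    [-0.048,0,-0.01,0,0,0.086,1],
    [-0.048,0,-0.01,0,0,0.086,1],
    [0,0,0,0,0,0,1],
  ],
)

```text
time_s: 1.6
ee_pos: [0.573, 0.0746, 0.3261]
eef_rot: [3.141, 0.001, 1.687]
force: [-0.3, 1.2, -0.4]
grip_width: 0.0939
grip_force: 0.0
```

```bash
python3 - <<'E'
from h import *
o=ctrl.get_obs();print(o['time_s'],o['ee_pos'],o['eef_rot'],o['qpos'])
im,m=snap('wrist','w1.png')
R=cv2.Rodrigues(np.array(m['rvec']))[0];print(-R.T@m['tvec'],R[2],np.array(m['intrinsics'])[0,0])
np.savez('w1.npz',**m)
E
```

```text
1.6 [0.57297806 0.07462557 0.32608143] [3.14070231e+00 8.45010142e-04 1.68653141e+00] [ 6.65317409e-02  3.04365905e-01  1.19550880e+00 -8.02160974e-04
  1.64078710e+00 -4.92601842e-02]
[0.56447812 0.14661621 0.52445986] [ 0.03022803 -0.24628826 -0.96872512] 275.7260745040591
```

View pics/w1.png

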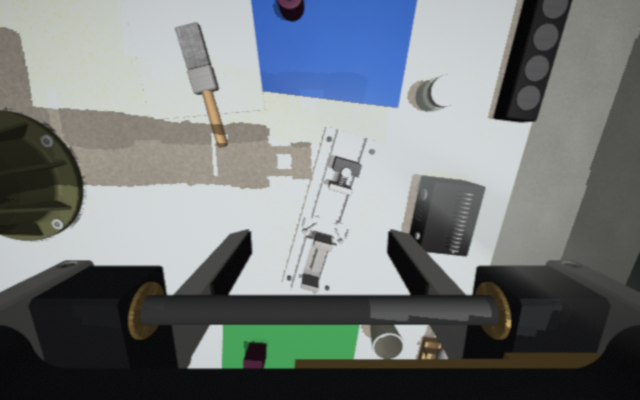

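The wrist view shows the vise upright in the picture centre (stop at (344,175), pawls at about (330,232), lug at (310,285)) and the block at (255,353). Next I'll move over the block.

Request:
jog_arm(
  motion=[
    [-0.047,-0.002,0.013,0,0,0.082,1],
    [-0.047,-0.002,0.013,0,0,0.082,1],
    [-0.047,-0.002,0.013,0,0,0.082,1],
    [-0.047,-0.002,0.013,0,0,0.082,1],
    [-0.047,-0.002,0.013,0,0,0.082,1],
  ],
)

```text
time_s: 2.15
ee_pos: [0.5524, -0.1538, 0.2592]
eef_rot: [-3.141, -0.0, 1.284]
force: [0.6, 0.4, 0.0]
grip_width: 0.094
grip_force: 0.0
```

Request:
jog_arm(
  motion=[
    [-0.047,-0.002,0.013,0,0,0.082,1],
    [-0.047,-0.002,0.013,0,0,0.082,1],
    [-0.047,-0.002,0.013,0,0,0.082,1],
    [0,0,0,0,0,0,1],
    [0,0,0,0,0,0,1],
  ],
)

```text
time_s: 2.65
ee_pos: [0.4965, -0.282, 0.2208]
eef_rot: [-3.141, -0.0, 1.039]
force: [-0.4, -0.3, 0.1]
grip_width: 0.0941
grip_force: 0.0
```

```bash
python3 - <<'E'
from h import *
o=ctrl.get_obs();print(o['time_s'],o['ee_pos'],o['eef_rot'])
im,m=snap('wrist','w2.png')
np.savez('w2.npz',**m)
p=proj(m,[[.474,-.334,.052]])[0].astype(int);print(p)
y,x=max(p[1]-65,0),max(p[0]-85,0)
cv2.imwrite('pics/w2z.png',cv2.resize(im[y:y+130,x:x+170,::-1],None,fx=4.5,fy=4.5,interpolation=cv2.INTER_CUBIC));print(x,y)
E
```

```text
2.65 [ 0.49649278 -0.28200385  0.22082696] [-3.14050422e+00 -3.56102756e-04  1.03931330e+00]
[324 229]
239 164
```

View pics/w2z.png

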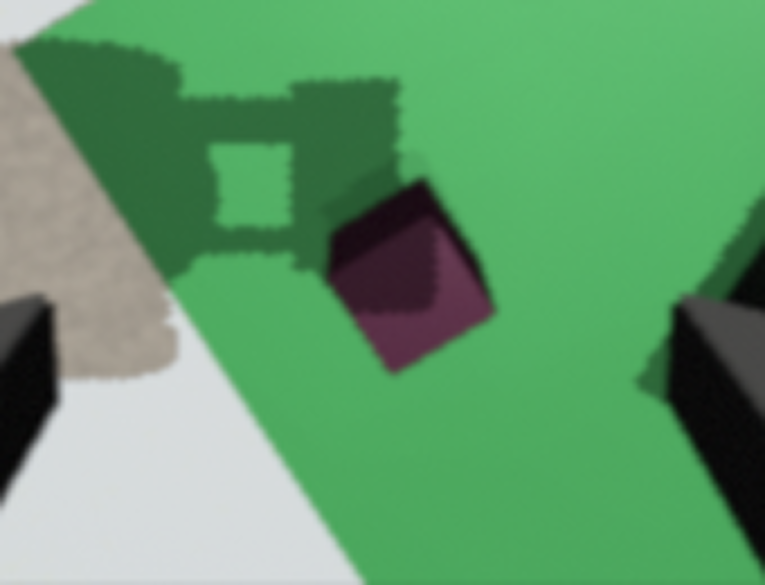

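The top face's corners are at zoomed pixels (435,215), (495,312), (393,374) and (331,272).

```bash
cat >> h.py <<'E'
def goto(P,yaw=None):
    o=ctrl.get_obs();y0=o['eef_rot'][2];d=np.array(P)-o['ee_pos']
    c,s=np.cos(y0),np.sin(y0);x=np.array([c,s,0]);y=np.array([s,-c,0])
    print('tool shift',np.round([d@x,d@y,-d[2]],4),'rz',None if yaw is None else round((y0-yaw+np.pi)%(2*np.pi)-np.pi,4))
E
python3 - <<'E'
from h import *
m=dict(np.load('w2.npz'))
Z=np.array([(435,215),(495,312),(393,374),(331,272)])/4.5+[239,164]-.4
P=np.array([ray(m,z,.052) for z in Z]);c=P.mean(0)
e=np.roll(P,-1,0)-P;print(c,np.linalg.norm(e,axis=1),np.degrees(np.arctan2(e[:,1],e[:,0]))%90)
for n,f,pts in [('t','top',np.array([(107,86),(79,249),(688,181),(661,346)])/7+[270,160]-.4),('w','w1',np.array([(372,152),(329,138),(327,288),(289,278)]))]:
    mm=ctrl.camera_model('top') if n=='t' else dict(np.load('w1.npz'))
    Q=np.array([ray(mm,p,.01) for p in pts]);print(Q.round(4))
    if n=='t': Q=Q[[0,1,2,3]]
    a=(Q[0]+Q[1]-Q[2]-Q[3])/2;print(Q.mean(0),np.degrees(np.arctan2(a[1],a[0])),np.linalg.norm(a),np.linalg.norm(Q[0]-Q[1]))
goto([*c[:2],.16])
E
```

```text
[ 0.481945   -0.33743219  0.052     ] [0.03694582 0.03805705 0.03917928 0.03695419] [ 0.96087991  2.76966189 89.3551168  89.38410882]
[[ 0.6612  0.1273  0.01  ]
 [ 0.5807  0.1406  0.01  ]
 [ 0.614  -0.1589  0.01  ]
 [ 0.5327 -0.145   0.01  ]]
[ 0.59714828 -0.00901299  0.01      ] 80.55202475085687 0.2898309106495791 0.08161410732895524
[[ 0.6652  0.1278  0.01  ]
 [ 0.5837  0.1435  0.01  ]
 [ 0.6173 -0.1586  0.01  ]
 [ 0.5366 -0.1446  0.01  ]]
[ 0.60069715 -0.00797544  0.01      ] 80.6088540224804 0.2911524158814097 0.08298677645006004
tool shift [-0.056   0.0153  0.0613] rz None
```

Request:
jog_arm(
  motion=[
    [0,0,0,0,0,-0.135,1],
    [0,0,0,0,0,-0.135,1],
    [0,0,0,0,0,-0.135,1],
    [0,0,0,0,0,-0.135,1],
    [-0.03,-0.008,0.03,0,0,0,1],
  ],
)

```text
time_s: 3.2
ee_pos: [0.4922, -0.31, 0.1952]
eef_rot: [3.135, 0.004, 1.59]
force: [1.2, 0.8, 0.4]
grip_width: 0.094
grip_force: 0.0
```

Request:
jog_arm(
  motion=[
    [-0.025,-0.007,0.03,0,0,0,1],
    [0,0,0.04,0,0,0,1],
    [0,0,0,0,0,0,1],
    [0,0,0,0,0,0,1],
    [0,0,0,0,0,0,1],
  ],
)

```text
time_s: 3.7
ee_pos: [0.4834, -0.3372, 0.1239]
eef_rot: [3.139, 0.002, 1.581]
force: [0.3, -1.1, 0.4]
grip_width: 0.0939
grip_force: 0.0
```

```bash
python3 - <<'E'
from h import *
o=ctrl.get_obs();print(o['time_s'],o['ee_pos'],o['eef_rot'])
goto([.4819,-.3374,.022],1.581)
im,m=snap('wrist','w3.png')
h=np.array([[s*.02,t*.02,.052] for s,t in [(1,1),(1,-1),(-1,-1),(-1,1)]])+[.4819,-.3374,0]
v=im.copy();cv2.polylines(v,[proj(m,h).astype(int)],True,(0,255,0),1)
cv2.imwrite('pics/w3z.png',cv2.resize(v[120:300,200:440,::-1],None,fx=3,fy=3))
E
```

```text
3.7 [ 0.48344301 -0.33721647  0.12393485] [3.13894631e+00 2.05749591e-03 1.58070068e+00]
tool shift [-0.0002 -0.0015  0.1019] rz -0.0003
```

View pics/w3z.png

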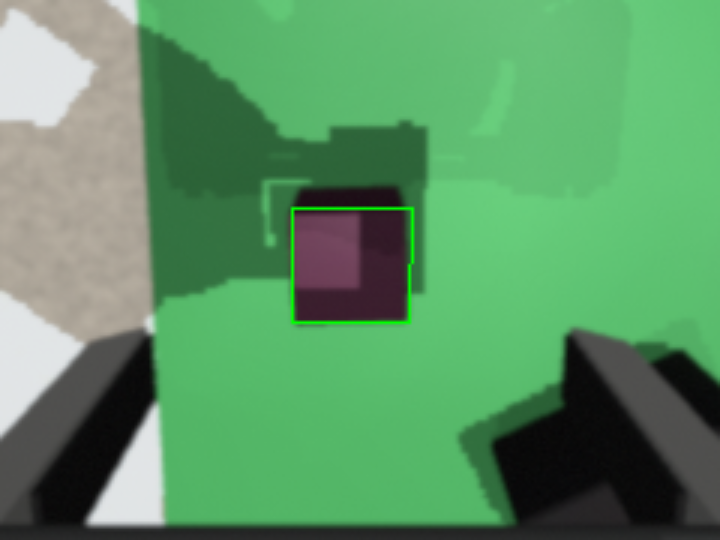

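The predicted outline matches the block's top to within 1 mm, and the heater corner is clear of the fingers. I'll descend and grip.

Request:
jog_arm(
  motion=[
    [0,-0.0015,0.034,0,0,0,1],
    [0,0,0.034,0,0,0,1],
    [0,0,0.034,0,0,0,1],
    [0,0,0,0,0,0,1],
    [0,0,0,0,0,0,-0.2],
  ],
  squeeze=8,
)

```text
time_s: 4.25
ee_pos: [0.4813, -0.3379, 0.0212]
eef_rot: [3.14, 0.001, 1.579]
force: [-0.4, -0.3, 0.3]
grip_width: 0.0891
grip_force: 0.0
```

Request:
jog_arm(
  motion=[
    [0,0,0,0,0,0,-0.5],
    [0,0,0,0,0,0,-0.5],
    [0,0,0,0,0,0,-0.5],
    [0,0,0,0,0,0,-0.5],
    [0,0,0,0,0,0,-0.5],
  ],
  squeeze=8,
)

```text
time_s: 4.75
ee_pos: [0.4805, -0.3377, 0.0196]
eef_rot: [3.141, 0.0, 1.579]
force: [0.3, -0.4, 0.2]
grip_width: 0.0496
grip_force: 0.0
```

Request:
jog_arm(
  motion=[
    [0,0,-0.0025,0,0,0,-0.5],
    [0,0,0,0,0,0,-0.5],
    [0,0,0,0,0,0,-0.5],
    [0,0,0,0,0,0,-0.5],
    [0,0,0,0,0,0,-0.5],
  ],
  squeeze=8,
)

```text
time_s: 5.25
ee_pos: [0.4805, -0.3377, 0.022]
eef_rot: [3.141, 0.0, 1.579]
force: [-0.6, 0.8, 2.6]
grip_width: 0.0398
grip_force: 7.9
```

Request:
jog_arm(
  motion=[
    [0,0,-0.03,0,0,0,-0.5],
    [0,0,-0.04,0,0,0,-0.5],
    [0,0,-0.04,0,0,0,-0.5],
    [0,0,-0.03,0,0,0,-0.5],
    [0,0,0,0,0,0,-0.5],
  ],
  squeeze=8,
)

```text
time_s: 5.75
ee_pos: [0.4817, -0.3386, 0.1661]
eef_rot: [3.136, 0.004, 1.579]
force: [1.1, 0.3, -1.2]
grip_width: 0.0399
grip_force: 7.9
```

```bash
python3 - <<'E'
from h import *
v=np.radians(80.6);u=np.array([np.cos(v),np.sin(v),0])
# pawl mid from top & w1 estimates
m=ctrl.camera_model('top')
for p in [(405,180),(408,260)]: print(ray(m,np.array(p)/7+[270,160]-.4,.014))
# lug rear/top, edges
print('plate end? bolts mid',)
goto([.6,-.04,.16],v)
E
```

```text
[ 0.61421376 -0.01947079  0.014     ]
[ 0.57485684 -0.02087039  0.014     ]
plate end? bolts mid
tool shift [0.2976 0.1207 0.0061] rz 0.1721
```

Request:
jog_arm(
  motion=[
    [0,0,0,0,0,0.086,-0.5],
    [0,0,0,0,0,0.086,-0.5],
    [0.047,0.0087,0,0,0,0,-0.5],
    [0.047,0.0087,0,0,0,0,-0.5],
    [0.047,0.0087,0,0,0,0,-0.5],
  ],
)

```text
time_s: 6.25
ee_pos: [0.529, -0.2011, 0.1604]
eef_rot: [-3.14, -0.001, 1.406]
force: [1.1, -0.6, -0.5]
grip_width: 0.0396
grip_force: 8.0
```

Request:
jog_arm(
  motion=[
    [0.047,0.0087,0,0,0,0,-0.5],
    [0.047,0.0087,0,0,0,0,-0.5],
    [0.047,0.0087,0,0,0,0,-0.5],
    [0.025,0.0087,0,0,0,0,-0.5],
    [0,0,0,0,0,0,-0.5],
  ],
)

```text
time_s: 6.75
ee_pos: [0.591, -0.0416, 0.1602]
eef_rot: [-3.14, -0.0, 1.41]
force: [0.5, -1.2, -1.9]
grip_width: 0.0399
grip_force: 8.0
```

Request:
jog_arm(
  motion=[
    [0,0,0,0,0,0,-0.5],
    [0,0,0,0,0,0,-0.5],
  ],
)

```text
time_s: 6.95
ee_pos: [0.5901, -0.0456, 0.1611]
eef_rot: [-3.141, 0.0, 1.406]
force: [1.2, -0.1, -0.6]
grip_width: 0.0398
grip_force: 8.0
```

```bash
python3 - <<'E'
from h import *
o=ctrl.get_obs();print(o['time_s'],o['ee_pos'],o['eef_rot'])
im,m=snap('wrist','w4.png');np.savez('w4.npz',**m)
cv2.imwrite('pics/w4z.png',cv2.resize(im[50:290,180:480,::-1],None,fx=2.5,fy=2.5,interpolation=cv2.INTER_CUBIC))
E
```

```text
6.95 [ 0.59012272 -0.04563611  0.16114871] [-3.14050138e+00  1.78462542e-04  1.40582639e+00]
```

View pics/w4z.png

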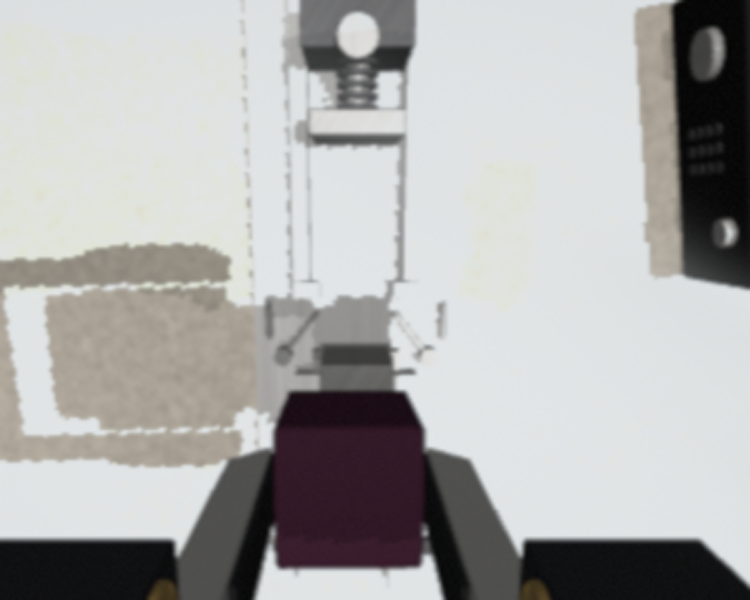

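The view shows the stop pad's top edge at zoomed (308–405,136), the rail edges at x≈310 and 402, the lip ends at y≈281, and the pawl tips at (318,312) and (395,312).

```bash
cat >> h.py <<'E'
def vf(P,o=(0.5953,-0.0230),yaw=80.6):
    a=np.radians(yaw);d=np.array(P)[:2]-o;return np.round(1000*np.array([d@[np.cos(a),np.sin(a)],d@[-np.sin(a),np.cos(a)]]),1)
E
python3 - <<'E'
from h import *
m=dict(np.load('w4.npz'))
for n,p,z in [('padL',(308,136),.06),('padR',(405,136),.06),('railL',(308,160),.022),('railL',(311,275),.022),('railR',(404,160),.022),('railR',(402,275),.022),('lipL',(310,281),.024),('lipR',(402,281),.024),('pawlL',(318,312),.014),('pawlR',(395,312),.014),('jawfrontL',(322,347),.062),('jawfR',(391,347),.062),('stopboxL',(302,52),.06)]:
    print(n,vf(ray(m,np.array(p)/2.5+[180,50]-.3,z)))
print(vf(ctrl.get_obs()['ee_pos']))
g=cv2.cvtColor(cv2.imread('pics/w4.png'),cv2.COLOR_BGR2GRAY)
for r in (110,125,140,155): print(g[r,290:352].tolist())
E
```

```text
padL [80.1 18. ]
padR [ 80.  -21.8]
railL [73.4 20.3]
railL [20.4 19.7]
railR [ 73.4 -24.4]
railR [ 20.4 -24.5]
lipL [17.7 20.1]
lipR [ 17.7 -24.4]
pawlL [ 1.3 16.8]
pawlR [  1.3 -21.9]
jawfrontL [-7.5 13.1]
jawfR [ -7.5 -17.2]
stopboxL [111.7  19.9]
[-23.3   1.3]
[226, 226, 226, 223, 219, 214, 216, 224, 226, 226, 226, 223, 210, 204, 220, 225, 225, 225, 225, 225, 222, 219, 221, 224, 225, 225, 225, 225, 225, 225, 222, 218, 220, 224, 224, 225, 225, 225, 225, 225, 222, 218, 220, 224, 225, 225, 225, 225, 222, 204, 171, 165, 193, 220, 225, 225, 225, 226, 225, 226, 226, 226]
[227, 227, 227, 224, 212, 191, 204, 223, 227, 227, 227, 224, 211, 193, 209, 224, 226, 227, 227, 227, 227, 227, 227, 227, 227, 227, 226, 227, 227, 227, 227, 226, 227, 226, 227, 226, 226, 226, 226, 226, 226, 226, 226, 226, 226, 226, 225, 220, 200, 173, 159, 171, 206, 223, 226, 226, 226, 226, 226, 226, 226, 226]
[228, 227, 227, 225, 212, 186, 195, 221, 227, 227, 227, 226, 217, 193, 198, 222, 227, 227, 227, 227, 227, 227, 227, 227, 227, 227, 227, 227, 227, 227, 227, 227, 227, 227, 227, 227, 227, 227, 227, 227, 227, 227, 227, 227, 227, 227, 227, 224, 205, 169, 155, 180, 219, 226, 227, 227, 227, 226, 227, 227, 227, 226]
[228, 228, 228, 227, 224, 207, 188, 207, 224, 227, 227, 227, 225, 213, 206, 223, 227, 228, 228, 228, 227, 228, 228, 227, 228, 227, 227, 228, 228, 227, 228, 227, 228, 227, 227, 228, 227, 227, 227, 227, 227, 228, 227, 227, 227, 227, 224, 204, 168, 152, 153, 182, 220, 227, 227, 227, 227, 227, 227, 227, 227, 227]
```

```bash
python3 - <<'E'
from h import *
m=dict(np.load('w4.npz'));o=ctrl.get_obs()
im=cv2.imread('pics/w4.png').astype(int)
for r in (245,255,262,270):
    s=im[r,280:360,2]-im[r,280:360,1]; on=np.where(s>12)[0]+280
    print(r,on.min(),on.max(),[vf(ray(m,(u,r),.1912)) for u in (on.min()-.5,on.max()+.5)])
col=im[220:290,320,:];print((col[:,2]-col[:,1]).tolist(), col[:,2].tolist())
# predicted block corners (top z .191, bottom .139) at tcp
a=np.radians(80.6);R=np.array([[np.cos(a),-np.sin(a)],[np.sin(a),np.cos(a)]])
C=[[*(o['ee_pos'][:2]+R@[x,y]),z] for z in(.191,.139) for x,y in [(.02,.02),(.02,-.02),(-.02,-.02),(-.02,.02)]]
print(proj(m,C).round(1))
E
```

```text
245 289 349 [array([-20.4,  21.4]), array([-20.5, -18.5])]
255 290 348 [array([-27.5,  21. ]), array([-27.5, -18. ])]
262 291 347 [array([-32.5,  20.4]), array([-32.6, -17.5])]
270 291 348 [array([-38.4,  20.6]), array([-38.4, -18.3])]
[18, 23, 24, 25, 26, 24, 25, 24, 25, 24, 25, 25, 24, 25, 25, 26, 25, 25, 25, 25, 25, 23, 25, 24, 24, 24, 25, 24, 25, 26, 26, 25, 25, 25, 24, 24, 25, 26, 25, 26, 25, 24, 25, 25, 24, 24, 25, 26, 27, 28, 28, 28, 29, 28, 29, 26, 15, 4, -4, -4, -3, -3, -3, -4, -4, -3, -4, -3, -4, -4] [35, 44, 49, 51, 52, 51, 51, 51, 50, 51, 50, 51, 51, 50, 50, 51, 51, 50, 50, 51, 50, 49, 50, 49, 50, 49, 50, 50, 50, 49, 49, 49, 50, 49, 49, 49, 49, 49, 48, 49, 49, 48, 48, 49, 48, 48, 50, 56, 57, 58, 57, 57, 57, 56, 57, 57, 82, 148, 208, 223, 225, 225, 225, 224, 224, 225, 224, 224, 224, 224]
[[288.  219.9]
 [350.5 219.8]
 [348.9 276.5]
 [289.7 276.5]
 [294.9 201.1]
 [343.6 201. ]
 [342.6 246.4]
 [296.  246.4]]
```

Held-block check: the camera and TCP agree to within 1 mm. That puts the vise axis at y = −2.1 mm and x = +1.5 mm in my provisional frame. I'll move over bed_spot.

Request:
jog_arm(
  motion=[
    [0.032,0.0017,0,0,0,0,-0.5],
    [0.032,0.0017,0.02,0,0,0,-0.5],
    [0,0,0.04,0,0,0,-0.5],
    [0,0,0.04,0,0,0,-0.5],
    [0,0,0,0,0,0,-0.5],
  ],
)

```text
time_s: 7.5
ee_pos: [0.6014, 0.0171, 0.0569]
eef_rot: [-3.133, 0.001, 1.406]
force: [0.2, -0.3, -1.2]
grip_width: 0.04
grip_force: 8.0
```

Request:
jog_arm(
  motion=[
    [0,0,0,0,0,0,-0.5],
    [0,0,0,0,0,0,-0.5],
  ],
)

```text
time_s: 7.7
ee_pos: [0.6057, 0.0173, 0.0644]
eef_rot: [3.138, -0.0, 1.406]
force: [-1.0, -0.2, -0.1]
grip_width: 0.0398
grip_force: 8.0
```

```bash
python3 - <<'E'
from h import *
o=ctrl.get_obs();print(o['time_s'],o['ee_pos'],o['eef_rot'],vf(o['ee_pos']),o['force'])
im,m=snap('wrist','w5.png');np.savez('w5.npz',**m)
cv2.imwrite('pics/w5z.png',cv2.resize(im[110:280,220:420,::-1],None,fx=3.5,fy=3.5,interpolation=cv2.INTER_CUBIC))
E
```

```text
7.7 [0.60567565 0.01729342 0.06442028] [ 3.13815665e+00 -4.82234646e-04  1.40592644e+00] [41.4 -3.7] [-1.0241024  -0.2039098  -0.06440074]
```

View pics/w5z.png

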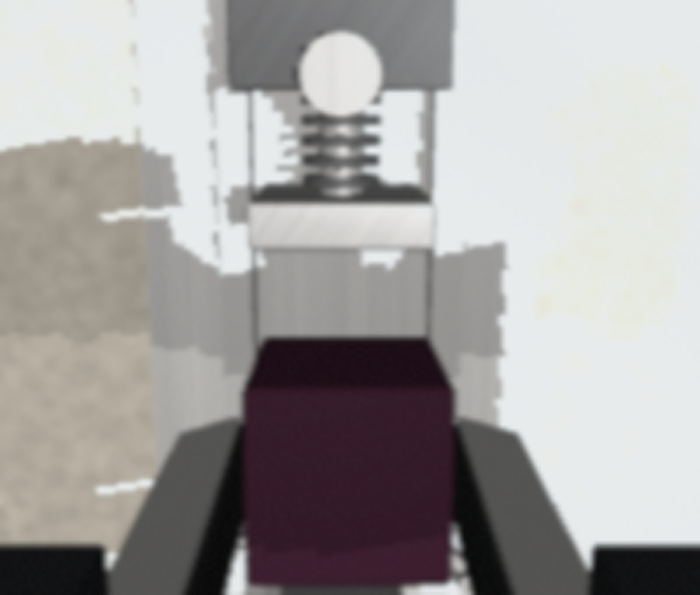

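The block's base front edge (263–436 at y=340) sits about 1.5 mm right of the rail centre (342). This agrees with the measured y = −3.7 against −2.1. I'll correct that and go down.

Request:
jog_arm(
  motion=[
    [0,-0.0016,0.008,0,0,0,-0.5],
    [0,0,0,0,0,0,-0.5],
    [0,0,0,0,0,0,-0.5],
    [0,0,0,0,0,0,-0.5],
  ],
)

```text
time_s: 8.15
ee_pos: [0.603, 0.0182, 0.0541]
eef_rot: [3.141, -0.0, 1.407]
force: [0.1, 0.5, -0.8]
grip_width: 0.0397
grip_force: 8.0
```

```bash
python3 - <<'E'
from h import *
o=ctrl.get_obs();print(o['time_s'],o['ee_pos'],o['eef_rot'],vf(o['ee_pos']),o['force'])
im,m=snap('wrist','w6.png')
g=cv2.cvtColor(im,cv2.COLOR_RGB2GRAY)
import sys
# rails inner lines just ahead of block, and block front face
for r in (180,190,196):
    x=g[r,285:350].astype(int); print(r,x.tolist())
for c in (285,): print(vf(ray(m,(c,190),.022)))
for r in (215,):
    print(g[r,280:360].tolist())
o2=ctrl.get_obs()['ee_pos'];a=np.radians(80.6);R=np.array([[np.cos(a),-np.sin(a)],[np.sin(a),np.cos(a)]])
for y in(22.8,-22.8):
  for x in (66,70): print(x,y,proj(m,[[*(np.array([.5953,-.0230])+R@[(x+1.5)/1e3,(y-2.1)/1e3]),.022]]).round(1))
print(proj(m,[[*(o2[:2]+R@[.02,y]),z] for z in (o2[2]+.03,o2[2]-.022) for y in (.02,-.02)]).round(1))
E
```

```text
8.15 [0.60298955 0.01817649 0.05407683] [ 3.14131754e+00 -3.88096495e-05  1.40681505e+00] [41.9 -0.9] [ 0.10492375  0.53012884 -0.82936196]
180 [226, 231, 232, 232, 231, 231, 228, 209, 179, 183, 190, 192, 194, 197, 197, 197, 198, 198, 196, 195, 196, 199, 201, 200, 199, 199, 199, 199, 201, 201, 201, 201, 202, 203, 202, 201, 203, 204, 205, 206, 208, 209, 208, 206, 205, 205, 206, 206, 207, 206, 206, 208, 211, 214, 214, 214, 214, 215, 215, 214, 214, 216, 216, 209, 212]
190 [187, 217, 222, 221, 207, 186, 178, 176, 163, 136, 123, 142, 148, 149, 151, 152, 153, 155, 154, 153, 152, 153, 155, 156, 155, 153, 153, 153, 152, 152, 152, 152, 152, 151, 149, 150, 150, 151, 154, 155, 154, 154, 154, 152, 150, 150, 151, 152, 151, 150, 151, 152, 151, 149, 149, 150, 151, 151, 151, 149, 139, 120, 118, 139, 146]
196 [148, 147, 146, 147, 146, 146, 146, 144, 135, 117, 118, 140, 148, 150, 150, 151, 151, 152, 152, 151, 151, 153, 154, 155, 154, 153, 152, 152, 152, 151, 152, 152, 150, 149, 149, 149, 149, 150, 152, 154, 153, 153, 153, 151, 149, 149, 150, 151, 150, 149, 150, 150, 150, 148, 147, 149, 150, 151, 150, 147, 133, 111, 116, 138, 144]
[69.1 28.2]
[155, 155, 154, 155, 158, 156, 147, 144, 144, 144, 137, 113, 68, 29, 20, 19, 20, 19, 20, 18, 21, 19, 19, 19, 19, 19, 20, 19, 19, 19, 20, 19, 19, 18, 18, 18, 20, 18, 19, 20, 20, 19, 17, 18, 19, 20, 19, 19, 19, 19, 20, 20, 19, 18, 18, 19, 19, 19, 19, 18, 19, 19, 18, 19, 20, 32, 68, 110, 137, 143, 143, 144, 144, 143, 144, 144, 146, 148, 151, 151]
66 22.8 [[293.8 191.8]]
70 22.8 [[293.7 187.2]]
66 -22.8 [[347.3 191.8]]
70 -22.8 [[347.4 187.2]]
[[287.9 219.7]
 [350.5 219.7]
 [294.8 200.9]
 [343.5 200.9]]
```

Request:
jog_arm(
  motion=[
    [0,0.0012,0.006,0,0,0,-0.5],
    [0,0,0,0,0,0,-0.5],
    [0,0,0,0,0,0,-0.5],
    [0,0,0,0,0,0,-0.5],
    [0,0,0,0,0,0,-0.5],
  ],
)

```text
time_s: 8.7
ee_pos: [0.6041, 0.018, 0.0479]
eef_rot: [3.141, -0.0, 1.407]
force: [-0.1, -0.6, -0.6]
grip_width: 0.0398
grip_force: 8.0
```

```bash
python3 - <<'E'
from h import *
o=ctrl.get_obs();print(o['ee_pos'],o['eef_rot'],vf(o['ee_pos']),o['force'])
E
```

```text
[0.60411407 0.01797729 0.04793599] [ 3.14146659e+00 -2.22332438e-05  1.40683698e+00] [41.9 -2. ] [-0.09031473 -0.57280732 -0.62419234]
```

Laterally it is on target (−2.0 against −2.1). I'll lower it slowly to the bed, where TCP z should be about 0.032.

Request:
jog_arm(
  motion=[
    [0,0,0.003,0,0,0,-0.5],
    [0,0,0.003,0,0,0,-0.5],
    [0,0,0.003,0,0,0,-0.5],
    [0,0,0.003,0,0,0,-0.5],
    [0,0,0,0,0,0,-0.5],
  ],
)

```text
time_s: 9.2
ee_pos: [0.6038, 0.018, 0.0353]
eef_rot: [-3.141, 0.0, 1.407]
force: [0.8, -0.4, -0.8]
grip_width: 0.0394
grip_force: 8.0
```

Request:
jog_arm(
  motion=[
    [0,0,0.001,0,0,0,-0.5],
    [0,0,0.001,0,0,0,-0.5],
    [0,0,0.001,0,0,0,-0.5],
    [0,0,0,0,0,0,-0.5],
    [0,0,0,0,0,0,-0.5],
  ],
)

```text
time_s: 9.7
ee_pos: [0.6041, 0.0179, 0.0331]
eef_rot: [3.141, -0.0, 1.407]
force: [-0.6, -0.3, 2.1]
grip_width: 0.0399
grip_force: 8.0
```

Contact at TCP z=0.033, so the block is on the bed between the rails. I'll release and rise.

Request:
jog_arm(
  motion=[
    [0,0,0,0,0,0,0.4],
    [0,0,0,0,0,0,0.4],
    [0,0,0,0,0,0,0.4],
    [0,0,0,0,0,0,0.4],
    [0,0,0,0,0,0,0.4],
  ],
)

```text
time_s: 10.2
ee_pos: [0.6041, 0.018, 0.0328]
eef_rot: [-3.142, -0.0, 1.407]
force: [-0.3, 0.1, -0.3]
grip_width: 0.0659
grip_force: 0.0
```

Request:
jog_arm(
  motion=[
    [0,0,-0.01,0,0,0,0.4],
    [0,0,-0.03,0,0,0,0.4],
    [0,0,-0.04,0,0,0,0.4],
    [0,0,0,0,0,0,0.4],
    [0,0,0,0,0,0,0.4],
  ],
)

```text
time_s: 10.7
ee_pos: [0.6044, 0.018, 0.1141]
eef_rot: [3.14, -0.0, 1.407]
force: [0.2, -0.9, -0.5]
grip_width: 0.0658
grip_force: 0.0
```

Request:
jog_arm(
  motion=[
    [0,0,0,0,0,0,-1],
    [-0.04,0,0,0,0,0,-1],
    [-0.04,0,0,0,0,0,-1],
    [-0.02,0,0,0,0,0,-1],
    [0,0,0,0,0,0,-1],
  ],
)

```text
time_s: 11.2
ee_pos: [0.5869, -0.0828, 0.1117]
eef_rot: [-3.14, 0.0, 1.404]
force: [-0.0, 1.0, -0.6]
grip_width: 0.0294
grip_force: 0.0
```

Request:
jog_arm(
  motion=[
    [0,0,0,0,0,0,-1],
    [0,0,0,0,0,0,-1],
    [0,0,0,0,0,0,-1],
  ],
)

```text
time_s: 11.5
ee_pos: [0.5878, -0.0796, 0.1126]
eef_rot: [-3.141, -0.0, 1.408]
force: [-0.7, 0.4, 0.1]
grip_width: 0.0055
grip_force: 0.0
```

```bash
python3 - <<'E'
from h import *
o=ctrl.get_obs();print(o['time_s'],o['ee_pos'],o['eef_rot'],vf(o['ee_pos']),o['force'],o['grip_width'])
im,m=snap('wrist','w7.png');np.savez('w7.npz',**m)
im2,m2=snap('scene','s7.png')
A=cv2.resize(im[60:320,170:470,::-1],(600,520))
B=cv2.resize(im2[170:250,250:390,::-1],None,fx=5,fy=5,interpolation=cv2.INTER_CUBIC)
cv2.imwrite('pics/w7z.png',cv2.resize(np.vstack([A,np.pad(cv2.resize(B,(600,343)),((0,0),(0,0),(0,0)))]),None,fx=.69,fy=.69))
a=np.radians(80.6);R=np.array([[np.cos(a),-np.sin(a)],[np.sin(a),np.cos(a)]])
E
```

```text
11.5 [ 0.5878141  -0.07960508  0.11259689] [-3.14114533e+00 -7.68744212e-05  1.40813071e+00] [-57.1  -1.9] [-0.74511664  0.37628061  0.06184289] 0.00549060482965243
```

View pics/w7z.png

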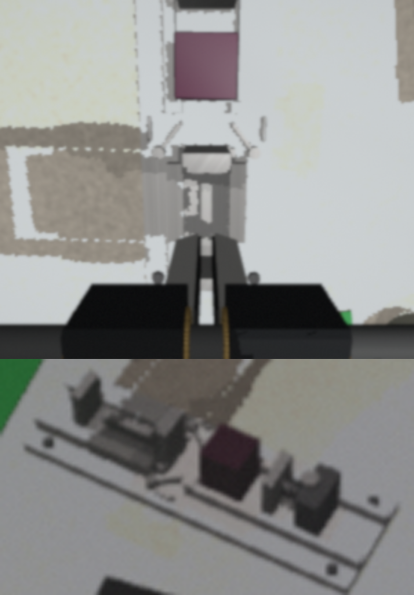

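The block stands square between jaw and stop, with the jaw plate's top front edge at about wrist pixel (320,170). I'll compute the lug position from that.

```bash
python3 - <<'E'
from h import *
m=dict(np.load('w7.npz'))
for y in (152,172): print([vf(ray(m,(x/1.38+170,y/1.38+60),.062)) for x in (183,231)])
m4=dict(np.load('w4.npz'))
for y in (347,364): print(vf(ray(m4,np.array((355,y))/2.5+[180,50]-.3,.062)),vf(ray(m4,np.array((355,y))/2.5+[180,50]-.3,.012)))
t=ctrl.camera_model('top')   # lug in first top view: dark strip (640,220)-(632,290), zoom 7
for p in [(640,220),(632,290),(655,225),(648,290)]: print('lug',vf(ray(t,np.array(p)/7+[270,160]-.4,.062)))
ms=ctrl.camera_model('scene') # lug top corners in zs.png
for p in [(140,65),(160,75),(182,38),(170,22)]: print('lug s',vf(ray(ms,np.array(p)/5.5+[250,170]-.4,.062)))
o=ctrl.get_obs();print(vf(o['ee_pos']))
E
```

```text
[array([-15.3,  13.1]), array([-15.3, -18.3])]
[array([-28.6,  13.3]), array([-28.5, -18.5])]
[-7.5 -1.4] [-17.   -1.8]
[-15.1  -1.4] [-25.9  -1.8]
lug [-106.8  -12.9]
lug [-108.2   20.6]
lug [-114.2  -11.7]
lug [-115.7   19.3]
lug s [-114.4  -15.8]
lug s [-102.5  -16.5]
lug s [-105.9    8.7]
lug s [-116.6   14.7]
[-57.4  -1.9]
```

Request:
jog_arm(
  motion=[
    [-0.045,0,0,0,0,0,-1],
    [-0.044,0,0,0,0,0,-1],
    [0,0,0,0,0,0,-1],
    [0,0,0.02,0,0,0,-1],
    [0,0,0.03,0,0,0,-1],
  ],
)

```text
time_s: 12.1
ee_pos: [0.5743, -0.1684, 0.0638]
eef_rot: [3.138, 0.0, 1.407]
force: [1.1, -0.3, -0.0]
grip_width: 0.0003
grip_force: 0.0
```

Request:
jog_arm(
  motion=[
    [0,0,0.026,0,0,0,-1],
    [0,0,0,0,0,0,-1],
    [0,0,0,0,0,0,-1],
    [0,0,0,0,0,0,-1],
  ],
)

```text
time_s: 12.5
ee_pos: [0.5741, -0.1685, 0.0386]
eef_rot: [3.139, 0.0, 1.407]
force: [-0.2, 0.5, 0.1]
grip_width: 0.0006
grip_force: 0.0
```

```bash
cat > st.py <<'E'
from h import *
o=ctrl.get_obs();a=np.radians(80.6);f=o['force']
print(o['time_s'],o['ee_pos'].round(4),o['eef_rot'].round(3),'vise',vf(o['ee_pos']),'F along',round(f[0]*np.cos(a)+f[1]*np.sin(a),2),'F',f.round(1))
E
python3 st.py
```

```text
12.5 [ 0.5741 -0.1685  0.0386] [3.139 0.    1.407] vise [-147.    -2.9] F along 0.48 F [-0.2  0.5  0.1]
```

Request:
jog_arm(
  motion=[
    [0.004,-0.0008,0.003,0,0,0,-1],
    [0.004,0,0,0,0,0,-1],
    [0.003,0,0,0,0,0,-1],
    [0.002,0,0,0,0,0,-1],
    [0.002,0,0,0,0,0,-1],
  ],
)

```text
time_s: 13.0
ee_pos: [0.575, -0.1533, 0.034]
eef_rot: [3.141, 0.0, 1.407]
force: [-0.4, 0.6, -0.5]
grip_width: 0.0001
grip_force: 0.0
```

Request:
jog_arm(
  motion=[
    [0.002,0,0,0,0,0,-1],
    [0.002,0,0,0,0,0,-1],
    [0.002,0,0,0,0,0,-1],
    [0.002,0,0,0,0,0,-1],
    [0.002,0,0,0,0,0,-1],
  ],
)

```text
time_s: 13.5
ee_pos: [0.5765, -0.1437, 0.0338]
eef_rot: [3.142, 0.0, 1.407]
force: [0.3, -1.3, -0.4]
grip_width: 0.0004
grip_force: 0.7
```

```bash
python3 st.py
```

```text
13.5 [ 0.5765 -0.1437  0.0338] [3.142 0.    1.407] vise [-122.2   -1.2] F along -1.19 F [ 0.3 -1.3 -0.4]
```

Request:
jog_arm(
  motion=[
    [0.003,0.0008,0,0,0,0,-1],
    [0.003,0,0,0,0,0,-1],
    [0.003,0,0,0,0,0,-1],
    [0.003,0,0,0,0,0,-1],
    [0.003,0,0,0,0,0,-1],
  ],
)

```text
time_s: 14.0
ee_pos: [0.5798, -0.1291, 0.0339]
eef_rot: [3.141, 0.0, 1.407]
force: [-0.4, -5.2, 0.6]
grip_width: 0.0007
grip_force: 2.2
```

Request:
jog_arm(
  motion=[
    [0.003,0,0,0,0,0,-1],
    [0.003,0,0,0,0,0,-1],
    [0.002,0,0,0,0,0,-1],
    [0.002,0,0,0,0,0,-1],
    [0.002,0,0,0,0,0,-1],
  ],
)

```text
time_s: 14.5
ee_pos: [0.5817, -0.1171, 0.0339]
eef_rot: [-3.142, 0.0, 1.407]
force: [-0.1, -2.9, 0.2]
grip_width: 0.0006
grip_force: 1.4
```

```bash
python3 st.py
```

```text
14.5 [ 0.5817 -0.1171  0.0339] [-3.142  0.     1.407] vise [-95.  -2.] F along -2.87 F [-0.1 -2.9  0.2]
```

Request:
jog_arm(
  motion=[
    [0.002,0,0,0,0,0,-1],
    [0.002,0,0,0,0,0,-1],
    [0.002,0,0,0,0,0,-1],
    [0.002,0,0,0,0,0,-1],
    [0.002,0,0,0,0,0,-1],
  ],
)

```text
time_s: 15.0
ee_pos: [0.5834, -0.1072, 0.0339]
eef_rot: [3.142, 0.0, 1.407]
force: [-0.4, -3.5, 0.2]
grip_width: 0.0004
grip_force: 1.8
```

Request:
jog_arm(
  motion=[
    [0.001,0,0,0,0,0,-1],
    [0.001,0,0,0,0,0,-1],
    [0.001,0,0,0,0,0,-1],
    [0.001,0,0,0,0,0,-1],
    [0.001,0,0,0,0,0,-1],
  ],
)

```text
time_s: 15.5
ee_pos: [0.5842, -0.1024, 0.0339]
eef_rot: [3.142, 0.0, 1.407]
force: [-0.4, -4.8, 1.3]
grip_width: 0.0007
grip_force: 2.2
```

Request:
jog_arm(
  motion=[
    [0.001,0,0,0,0,0,-1],
    [0.001,0,0,0,0,0,-1],
    [0.001,0,0,0,0,0,-1],
    [0.001,0,0,0,0,0,-1],
    [0.001,0,0,0,0,0,-1],
  ],
)

```text
time_s: 16.0
ee_pos: [0.585, -0.0974, 0.0338]
eef_rot: [3.142, 0.0, 1.407]
force: [-0.8, -5.0, 0.7]
grip_width: 0.0006
grip_force: 2.2
```

```bash
python3 st.py
```

```text
16.0 [ 0.585  -0.0974  0.0338] [3.142 0.    1.407] vise [-75.1  -2. ] F along -5.04 F [-0.8 -5.   0.7]
```

Request:
jog_arm(
  motion=[
    [0.001,0,0,0,0,0,-1],
    [0.001,0,0,0,0,0,-1],
  ],
)

```text
time_s: 16.2
ee_pos: [0.5853, -0.0954, 0.0339]
eef_rot: [-3.142, -0.0, 1.407]
force: [-1.6, -4.2, 0.2]
grip_width: 0.0004
grip_force: 2.1
```

Request:
jog_arm(
  motion=[
    [0.001,0,0,0,0,0,-1],
    [0.001,0,0,0,0,0,-1],
  ],
)

```text
time_s: 16.4
ee_pos: [0.5856, -0.0935, 0.0338]
eef_rot: [-3.142, 0.0, 1.407]
force: [-1.4, -4.6, -0.0]
grip_width: 0.0004
grip_force: 2.3
```

Request:
jog_arm(
  motion=[
    [0.0005,0,0,0,0,0,-1],
    [0.0005,0,0,0,0,0,-1],
  ],
)

```text
time_s: 16.6
ee_pos: [0.5858, -0.0925, 0.0338]
eef_rot: [3.142, -0.0, 1.407]
force: [-1.5, -4.2, 1.9]
grip_width: 0.0
grip_force: 2.0
```

Request:
jog_arm(
  motion=[
    [0.0005,0,0,0,0,0,-1],
    [0.0005,0,0,0,0,0,-1],
  ],
)

```text
time_s: 16.8
ee_pos: [0.5859, -0.0916, 0.0339]
eef_rot: [3.142, 0.0, 1.407]
force: [-1.1, -5.0, 0.7]
grip_width: 0.0007
grip_force: 2.4
```

Request:
jog_arm(
  motion=[
    [0.0005,0,0,0,0,0,-1],
    [0.0005,0,0,0,0,0,-1],
  ],
)

```text
time_s: 17.0
ee_pos: [0.5861, -0.0908, 0.0339]
eef_rot: [3.142, 0.0, 1.407]
force: [-1.6, -6.9, 0.3]
grip_width: 0.0005
grip_force: 3.3
```

Request:
jog_arm(
  motion=[
    [0.0005,0,0,0,0,0,-1],
    [0.0005,0,0,0,0,0,-1],
  ],
)

```text
time_s: 17.2
ee_pos: [0.5862, -0.0899, 0.0339]
eef_rot: [3.142, 0.001, 1.407]
force: [-1.9, -7.1, 0.8]
grip_width: 0.0003
grip_force: 3.7
```

```bash
python3 st.py
```

```text
17.2 [ 0.5862 -0.0899  0.0339] [3.142e+00 1.000e-03 1.407e+00] vise [-67.5  -2. ] F along -7.35 F [-1.9 -7.1  0.8]
```

Request:
jog_arm(
  motion=[
    [0.0005,0,0,0,0,0,-1],
    [0.0005,0,0,0,0,0,-1],
  ],
)

```text
time_s: 17.4
ee_pos: [0.5864, -0.0892, 0.0339]
eef_rot: [-3.142, 0.001, 1.407]
force: [-2.2, -8.9, 0.9]
grip_width: 0.0006
grip_force: 4.4
```

Request:
jog_arm(
  motion=[
    [0.0005,0,0,0,0,0,-1],
    [0.0005,0,0,0,0,0,-1],
  ],
)

```text
time_s: 17.6
ee_pos: [0.5865, -0.0883, 0.0339]
eef_rot: [-3.142, 0.001, 1.407]
force: [-2.5, -9.9, 0.9]
grip_width: 0.0001
grip_force: 5.1
```

Request:
jog_arm(
  motion=[
    [0.0005,0,0,0,0,0,-1],
    [0.0005,0,0,0,0,0,-1],
  ],
)

```text
time_s: 17.8
ee_pos: [0.5865, -0.0876, 0.0339]
eef_rot: [-3.141, 0.001, 1.407]
force: [-3.4, -9.9, 1.1]
grip_width: 0.0006
grip_force: 5.9
```

Request:
jog_arm(
  motion=[
    [0.0005,0,0,0,0,0,-1],
    [0.0005,0,0,0,0,0,-1],
  ],
)

```text
time_s: 18.0
ee_pos: [0.5867, -0.0868, 0.0339]
eef_rot: [-3.141, 0.002, 1.407]
force: [-3.5, -13.1, 0.9]
grip_width: 0.0007
grip_force: 6.5
```

```bash
python3 st.py
```

```text
18.0 [ 0.5867 -0.0868  0.0339] [-3.141e+00  2.000e-03  1.407e+00] vise [-64.4  -1.9] F along -13.54 F [ -3.5 -13.1   0.9]
```

Request:
jog_arm(
  motion=[
    [0.0005,0,0,0,0,0,-1],
    [0.0005,0,0,0,0,0,-1],
  ],
)

```text
time_s: 18.2
ee_pos: [0.5868, -0.0859, 0.0339]
eef_rot: [-3.141, 0.002, 1.407]
force: [-4.7, -13.6, 2.0]
grip_width: 0.0002
grip_force: 7.0
```

Request:
jog_arm(
  motion=[
    [0.0005,0,0,0,0,0,-1],
    [0,0,0,0,0,0,-1],
  ],
)

```text
time_s: 18.4
ee_pos: [0.5869, -0.0855, 0.0339]
eef_rot: [-3.141, 0.002, 1.407]
force: [-3.3, -13.0, 2.7]
grip_width: 0.0003
grip_force: 6.8
```

Request:
jog_arm(
  motion=[
    [0.0005,0,0,0,0,0,-1],
    [0,0,0,0,0,0,-1],
  ],
)

```text
time_s: 18.6
ee_pos: [0.5869, -0.0851, 0.0339]
eef_rot: [-3.141, 0.002, 1.406]
force: [-3.2, -13.6, 2.4]
grip_width: 0.0002
grip_force: 7.2
```

```bash
python3 st.py
```

```text
18.6 [ 0.5869 -0.0851  0.0339] [-3.141e+00  2.000e-03  1.406e+00] vise [-62.7  -1.9] F along -13.92 F [ -3.2 -13.6   2.4]
```

Request:
jog_arm(
  motion=[
    [0.0005,0,0,0,0,0,-1],
    [0,0,0,0,0,0,-1],
  ],
)

```text
time_s: 18.8
ee_pos: [0.587, -0.0847, 0.0339]
eef_rot: [-3.141, 0.002, 1.406]
force: [-4.4, -14.6, 2.2]
grip_width: 0.0006
grip_force: 7.5
```

Request:
jog_arm(
  motion=[
    [0.0005,0,0,0,0,0,-1],
    [0,0,0,0,0,0,-1],
  ],
)

```text
time_s: 19.0
ee_pos: [0.5871, -0.0843, 0.0339]
eef_rot: [-3.141, 0.002, 1.406]
force: [-3.9, -15.1, 1.4]
grip_width: 0.0008
grip_force: 7.9
```

Request:
jog_arm(
  motion=[
    [0.0005,0,0,0,0,0,-1],
    [0,0,0,0,0,0,-1],
  ],
)

```text
time_s: 19.2
ee_pos: [0.5872, -0.084, 0.034]
eef_rot: [-3.141, 0.003, 1.406]
force: [-3.5, -16.1, 2.5]
grip_width: 0.0004
grip_force: 8.3
```

Request:
jog_arm(
  motion=[
    [0.0005,0,0,0,0,0,-1],
    [0,0,0,0,0,0,-1],
  ],
)

```text
time_s: 19.4
ee_pos: [0.5872, -0.0836, 0.034]
eef_rot: [-3.141, 0.003, 1.406]
force: [-4.8, -16.6, 2.2]
grip_width: 0.0007
grip_force: 8.8
```

```bash
python3 st.py
```

```text
19.4 [ 0.5872 -0.0836  0.034 ] [-3.141e+00  3.000e-03  1.406e+00] vise [-61.1  -1.9] F along -17.13 F [ -4.8 -16.6   2.2]
```

Request:
jog_arm(
  motion=[
    [0.0005,0,0,0,0,0,-1],
    [0,0,0,0,0,0,-1],
  ],
)

```text
time_s: 19.6
ee_pos: [0.5874, -0.0832, 0.034]
eef_rot: [3.142, 0.003, 1.406]
force: [-3.5, -15.9, 2.1]
grip_width: 0.0006
grip_force: 9.0
```

Request:
jog_arm(
  motion=[
    [0.0005,0,0,0,0,0,-1],
    [0,0,0,0,0,0,-1],
  ],
)

```text
time_s: 19.8
ee_pos: [0.5874, -0.0828, 0.034]
eef_rot: [-3.142, 0.003, 1.406]
force: [-5.4, -18.6, 2.1]
grip_width: 0.0005
grip_force: 9.2
```

```bash
python3 st.py
```

```text
19.8 [ 0.5874 -0.0828  0.034 ] [-3.142e+00  3.000e-03  1.406e+00] vise [-60.3  -2. ] F along -19.26 F [ -5.4 -18.6   2.1]
```

Request:
jog_arm(
  motion=[
    [0.0005,0,0,0,0,0,-1],
    [0,0,0,0,0,0,-1],
  ],
)

```text
time_s: 20.0
ee_pos: [0.5875, -0.0824, 0.034]
eef_rot: [-3.142, 0.003, 1.406]
force: [-5.5, -19.7, 2.0]
grip_width: 0.0007
grip_force: 9.6
```

Request:
jog_arm(
  motion=[
    [0.0005,0,0,0,0,0,-1],
    [0,0,0,0,0,0,-1],
  ],
)

```text
time_s: 20.2
ee_pos: [0.5875, -0.082, 0.034]
eef_rot: [-3.142, 0.003, 1.406]
force: [-4.3, -18.9, 3.0]
grip_width: 0.0006
grip_force: 9.9
```

```bash
python3 st.py
```

```text
20.2 [ 0.5875 -0.082   0.034 ] [-3.142e+00  3.000e-03  1.406e+00] vise [-59.5  -2. ] F along -19.35 F [ -4.3 -18.9   3. ]
```

Request:
jog_arm(
  motion=[
    [0.0005,0,0,0,0,0,-1],
    [0,0,0,0,0,0,-1],
  ],
)

```text
time_s: 20.4
ee_pos: [0.5876, -0.0816, 0.034]
eef_rot: [-3.142, 0.003, 1.406]
force: [-5.0, -20.2, 2.5]
grip_width: 0.0007
grip_force: 10.2
```

Request:
jog_arm(
  motion=[
    [0,0,0,0,0,0,-1],
  ],
)

```text
time_s: 20.5
ee_pos: [0.5876, -0.0816, 0.034]
eef_rot: [-3.142, 0.003, 1.406]
force: [-4.8, -18.9, 2.5]
grip_width: 0.0008
grip_force: 10.2
```

Request:
jog_arm(
  motion=[
    [0,0,0,0,0,0,-1],
  ],
)

```text
time_s: 20.6
ee_pos: [0.5876, -0.0816, 0.034]
eef_rot: [-3.142, 0.003, 1.406]
force: [-4.6, -19.8, 2.3]
grip_width: 0.0004
grip_force: 10.2
```

The push is steady at about 20 N, roughly 17 N on the wax by spring travel. I'll back off slowly so the pawl catches.

Request:
jog_arm(
  motion=[
    [-0.0005,0,0,0,0,0,-1],
    [-0.0005,0,0,0,0,0,-1],
  ],
)

```text
time_s: 20.8
ee_pos: [0.5875, -0.0819, 0.0339]
eef_rot: [-3.141, 0.002, 1.406]
force: [-4.3, -14.4, 2.5]
grip_width: 0.0007
grip_force: 7.1
```

Request:
jog_arm(
  motion=[
    [-0.0005,0,0,0,0,0,-1],
    [-0.0005,0,0,0,0,0,-1],
  ],
)

```text
time_s: 21.0
ee_pos: [0.5874, -0.0825, 0.0339]
eef_rot: [-3.141, 0.002, 1.406]
force: [-3.1, -11.6, 1.9]
grip_width: 0.0005
grip_force: 6.1
```

Request:
jog_arm(
  motion=[
    [-0.0005,0,0,0,0,0,-1],
    [-0.0005,0,0,0,0,0,-1],
  ],
)

```text
time_s: 21.2
ee_pos: [0.5872, -0.0833, 0.0338]
eef_rot: [-3.141, 0.001, 1.406]
force: [-2.5, -11.1, 1.0]
grip_width: 0.0005
grip_force: 5.5
```

Request:
jog_arm(
  motion=[
    [-0.0005,0,0,0,0,0,-1],
    [-0.0005,0,0,0,0,0,-1],
  ],
)

```text
time_s: 21.4
ee_pos: [0.5871, -0.0842, 0.0338]
eef_rot: [-3.141, 0.001, 1.407]
force: [-2.2, -9.8, 1.2]
grip_width: 0.0005
grip_force: 5.3
```

```bash
python3 st.py
```

```text
21.4 [ 0.5871 -0.0842  0.0338] [-3.141e+00  1.000e-03  1.407e+00] vise [-61.7  -1.8] F along -10.03 F [-2.2 -9.8  1.2]
```

Request:
jog_arm(
  motion=[
    [-0.0005,0,0,0,0,0,-1],
    [0,0,0,0,0,0,-1],
  ],
)

```text
time_s: 21.6
ee_pos: [0.587, -0.0846, 0.0339]
eef_rot: [-3.141, 0.001, 1.407]
force: [-3.2, -10.7, 2.1]
grip_width: 0.0007
grip_force: 5.4
```

Request:
jog_arm(
  motion=[
    [-0.0005,0,0,0,0,0,-1],
    [0,0,0,0,0,0,-1],
  ],
)

```text
time_s: 21.8
ee_pos: [0.5869, -0.085, 0.0338]
eef_rot: [-3.141, 0.001, 1.407]
force: [-3.3, -9.6, 1.6]
grip_width: 0.0005
grip_force: 5.0
```

Request:
jog_arm(
  motion=[
    [-0.0005,0,0,0,0,0,-1],
    [0,0,0,0,0,0,-1],
  ],
)

```text
time_s: 22.0
ee_pos: [0.5869, -0.0854, 0.0338]
eef_rot: [-3.141, 0.001, 1.407]
force: [-3.5, -9.0, 1.1]
grip_width: 0.0001
grip_force: 4.7
```

Request:
jog_arm(
  motion=[
    [-0.0005,0,0,0,0,0,-1],
    [0,0,0,0,0,0,-1],
  ],
)

```text
time_s: 22.2
ee_pos: [0.5868, -0.0857, 0.0338]
eef_rot: [-3.141, 0.001, 1.407]
force: [-3.4, -8.1, 1.7]
grip_width: 0.0002
grip_force: 4.2
```

```bash
python3 st.py
```

```text
22.2 [ 0.5868 -0.0857  0.0338] [-3.141e+00  1.000e-03  1.407e+00] vise [-63.3  -1.9] F along -8.56 F [-3.4 -8.1  1.7]
```

Request:
jog_arm(
  motion=[
    [-0.0005,0,0,0,0,0,-1],
    [0,0,0,0,0,0,-1],
  ],
)

```text
time_s: 22.4
ee_pos: [0.5868, -0.086, 0.0338]
eef_rot: [-3.141, 0.0, 1.407]
force: [-1.4, -7.4, 0.9]
grip_width: 0.0006
grip_force: 3.5
```

Request:
jog_arm(
  motion=[
    [-0.0005,0,0,0,0,0,-1],
    [0,0,0,0,0,0,-1],
  ],
)

```text
time_s: 22.6
ee_pos: [0.5868, -0.0862, 0.0339]
eef_rot: [-3.141, 0.0, 1.407]
force: [-0.9, -6.2, 1.2]
grip_width: 0.0004
grip_force: 2.7
```

Request:
jog_arm(
  motion=[
    [-0.0005,0,0,0,0,0,-1],
    [0,0,0,0,0,0,-1],
  ],
)

```text
time_s: 22.8
ee_pos: [0.5868, -0.0865, 0.0338]
eef_rot: [3.142, -0.0, 1.407]
force: [-0.9, -3.3, 1.2]
grip_width: 0.0004
grip_force: 1.5
```

```bash
python3 st.py
```

```text
22.8 [ 0.5868 -0.0865  0.0338] [ 3.142 -0.     1.407] vise [-64.  -2.] F along -3.37 F [-0.9 -3.3  1.2]
```

The pawl has caught: the force falls off with little travel and about 10 N stays held. Peak squeeze was about 17.5 N. I'll back away clear and rise.

Request:
jog_arm(
  motion=[
    [-0.002,0,0,0,0,0,-1],
    [-0.01,0,0,0,0,0,-1],
    [-0.02,0,0,0,0,0,-1],
    [0,0,0,0,0,0,-1],
    [0,0,0,0,0,0,-1],
  ],
)

```text
time_s: 23.3
ee_pos: [0.5814, -0.1184, 0.0338]
eef_rot: [-3.142, -0.0, 1.406]
force: [-0.4, -0.4, -0.6]
grip_width: 0.0008
grip_force: 0.0
```

Request:
jog_arm(
  motion=[
    [0,0,-0.03,0,0,0,-1],
    [0,0,-0.04,0,0,0,-1],
    [0,0,-0.03,0,0,0,-1],
    [0,0,0,0,0,0,-1],
    [0,0,0,0,0,0,-1],
  ],
)

```text
time_s: 23.8
ee_pos: [0.5816, -0.1177, 0.1338]
eef_rot: [3.141, -0.0, 1.407]
force: [-0.4, 1.0, 0.0]
grip_width: 0.0005
grip_force: 0.0
```

```bash
python3 st.py; python3 - <<'E'
from h import *
im,m=snap('wrist','w8.png')
o=ctrl.get_obs()['ee_pos']
d=im.astype(int);mk=((d[:,:,0]-d[:,:,1]>15)&(d[:,:,2]-d[:,:,1]>5)).astype(np.uint8)
n,l,st,ce=cv2.connectedComponentsWithStats(mk)
for i in range(1,n):
    if st[i,4]>150: x,y,w,h,a=st[i]; print(st[i],'front/rear x,y @z=.062',vf(ray(m,(x,y),.062)),vf(ray(m,(x+w,y+h),.062)))
E
```

```text
23.8 [ 0.5816 -0.1177  0.1338] [ 3.141 -0.     1.407] vise [-95.6  -2. ] F along 0.94 F [-0.4  1.   0. ]
[ 296    5   46   51 2237] front/rear x,y @z=.062 [84.4 17.8] [ 45.  -22.3]
```

The wax block's top spans 45–84 mm along the vise and ±20 mm about its axis, so it's square and pressing the pad back. The robot is clear of everything.

```bash
python3 -c "
from station import ctrl
print(ctrl.hand_in())"
```

```text
the job is handed in; nothing more can be done
None
```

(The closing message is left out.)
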